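# Show the study ball on its dish, turned a quarter

### The job

Set the wooden ball from the tape roll into the middle of the white handled dish and let go of it. Then take the dish by its handle, lift it clear of the table before turning it, carry it over the sketchbook and turn it a quarter turn clockwise so that its handle points squarely out across the book's spiral binding, keeping the dish level and the loose ball in its middle all the while. Finish still holding the dish by its handle, level and still, centred about a hand's breadth (roughly 10 cm) above the book for the painter, and leave the other things on the table where they are.

Things in the scene. Friction and masses are not known exactly. Their poses are not given: they have to be found in the camera images.
- ball: plain wooden ball, 45 mm diameter, 34 g, loose; it starts sitting on the 24 mm hole of the small tape roll, its centre 37 mm above the table. The origin is on the ball's surface and turns with it; use ball_center
- ball_center (a point): centre of the wooden ball
- roll: small roll of cream masking tape lying flat, loose: 90 mm outside diameter, 18 mm high, 24 mm hole; the ball sits on the hole. Origin at the centre of its underside. It lies either left of the dish or right of the book
- dish: round white plastic mixing dish, 136 mm diameter, rim 17.6 mm high, about 130 g, loose on the table left of the book, with one straight bar handle. Origin at the centre of its underside, z up, x axis towards the handle. At the start the handle points away from the robot, parallel to the book's spiral binding within 3 degrees
- dish_mid (a point): centre of the dish's inner floor, 6 mm above the underside. The inside is a shallow hollow: it rises at 4 degrees to 30 mm from the centre, then at 14 degrees to the rim. A ball in the middle stays there in smooth slow moves, but rolls off if the dish tilts or jerks much
- dish_grip (a point): middle of the free handle, 98 mm from the dish's centre along its x, 17 mm above its underside: the place to grip, fingers closing across the handle (along the dish's y), firmly, as the dish overhangs. The handle is a bar 22 mm wide, 24 mm high (5 to 29 mm above the underside), from the rim out to 137 mm from the centre
- book: spiral-bound sketchbook with a painted page, lying flat and fixed: 210 mm (x) by 150 mm (y), 12 mm thick. Origin at the centre of its underside. The black wire spiral runs along x on its right-hand (-y) edge and reaches 85 mm from the centre, 17 mm high
- pot: bystander: small white round paint pot, 72 mm wide, 50 mm high, it and the roll with the ball may have swapped places
- cup: bystander: clear round cup, 68 mm wide, 55 mm high, origin under its centre
- saucer: bystander: plain white saucer without handle, 110 mm wide, 16 mm high, origin under its centre
- tape2: bystander: taller tape roll with a wide hole, 80 mm diameter, 24 mm high, origin under its centre
- marker: bystander: marker pen about 140 mm long, 14 mm thick, lying flat along its x
- eraser: bystander: white eraser 50 by 24 by 14 mm
Not all that is in view belongs to the job. Several things have the shape of the ball; the one meant has the colours described above.

How it is judged:
On the way, in this order (a step that is already met when the one before it is completed fails the run):
1. the ball rests loose in the middle of the dish, the dish still standing on the table unturned (horizontal distance between ball_center and dish_mid below 0.016 m and z of ball_center in the frame of dish between 0.02 and 0.036 m and contact force between the fingers and ball below 0.05 N and linear speed of ball below 0.05 m/s and height (world z) of dish below 0.01 m and distance of dish from where it was at the start of the episode below 0.05 m and angle between the x axis of dish and the x axis of book, either way round below 0.3 rad), for 0.2 s.
2. the dish is lifted at least 3 cm off the table, not yet turned, with the ball in its middle (height (world z) of dish above 0.03 m and angle between the x axis of dish and the x axis of book, either way round below 0.3 rad and contact force between the fingers and dish above 1 N and horizontal distance between ball_center and dish_mid below 0.016 m and z of ball_center in the frame of dish between 0.02 and 0.036 m and contact force between the fingers and ball below 0.05 N), for 0.1 s.
At the end, for the whole second after the job is handed in: The fingers hold the dish by its handle (within 45 mm of its middle) 6 to 20 cm above the table, within 4 cm of over the middle of the book, handle square across the spiral edge (10 degrees), level (6 degrees) and still, the ball loose in it within 16 mm of its centre (horizontal distance between ball_center and dish_mid below 0.016 m and z of ball_center in the frame of dish between 0.02 and 0.036 m and contact force between the fingers and ball below 0.05 N and horizontal distance between dish_mid and book below 0.04 m and height (world z) of dish between 0.06 and 0.2 m and y of dish_grip in the frame of book below -0.04 m and angle between the x axis of dish and the y axis of book, either way round below 0.17 rad and angle between dish's own z axis and vertical below 0.1 rad and contact force between the fingers and dish above 1 N and distance between the grasp point and dish_grip below 0.045 m and linear speed of dish below 0.03 m/s and angular speed of dish below 0.2 rad/s and linear speed of ball below 0.04 m/s); the arm keeps its last pose, push and grip.
It fails at once if the dish is tilted by more than 14 degrees (angle between dish's own z axis and vertical above 0.25 rad).
It fails at once if the ball is more than 35 mm from the middle of the lifted dish (height (world z) of dish above 0.03 m and horizontal distance between ball_center and dish_mid above 0.035 m).
It fails at once if the tape roll or another bystander on the table is shifted by more than 3 cm (distance of any of pot, cup, saucer, tape2, marker, eraser, roll from where it was at the start of the episode above 0.03 m).
It also fails if it takes over 72 s, if anything falls off the work surface, if the arm or the gripper's body presses on something with over 40 N, if the wrist force passes 120 N, or if a joint passes its speed limit or range.

### The arm

A 6-joint arm with a two-finger parallel gripper is mounted at the origin on the work surface. World frame = base frame: x ahead of the robot, y to its left, z up, the work surface at z = 0. Lengths are in m, angles in rad, forces in N, time in s.
With the tool pointing down it reaches from about 0.275 to 0.875 m from the base axis. Payload 12.5 kg.
Tool frame: the origin (TCP) lies at the very end of the fingers, on their centre line; the grasp point (between the pads) lies 19 mm behind it (manip.pinch_z is the distance from the TCP to the grasp point, in m); z points along the fingers, y is the line along which they close (so a half turn about z gives the same grasp; the last joint's range is limited). The gripper opens to 85 mm and grips with 20 to 120 N. Pads are 22 mm wide; open, the fingers measure 114 mm over their backs; the gripper's body (76 mm by 85 mm) begins 54 mm behind the grasp point. The pads swing forward as they close: fully open they stand 13 mm farther back than shut.
Start: joints at [1.06, 0.351, 1.652, -0, 1.139, -0.085], TCP at [0.227, 0.501, 0.231] pointing down, gripper open.
Joint ranges: [-2.75, 2.75], [-0.79, 2.1], [0.01, 2.65], [-1.57, 4.71], [0.07, 3.14], [-2.87, 2.87]. Speed limits (rad/s): [2.22, 2.22, 2.79, 3.14, 3.14, 3.14].

### API

Orientations are given as a unit quaternion [w, x, y, z].
In Python, from plant import manip, fingers, kin, monitor, imaging, job gives the robot as it stands. Calls block until the motion is done:
- manip.reach(position, orientation): joint-space move of the TCP to a pose.
- manip.move_linear(position, speed=0.15, frame=None, f_stop=None): straight line of the TCP; frame=None keeps the orientation; speed is the mean speed in m/s. With f_stop (N) it stops when the force on the tool has changed by that much, and returns True; else False.
- manip.goto_joints(angles): joint-space move.
- fingers.release() and fingers.clamp(strength=None): open the fingers fully, or close them until they stop; strength is the grip in N (None keeps the last).
- manip.pause(seconds).
- kin.ik(position, orientation): joint angles nearest the present ones, or None.
- monitor.observe(): the state.
- imaging.capture(name): name is "side" or "top" or "wrist"; returns a dict with "image" (384x512x3 uint8, red, green, blue), "fx", "fy", "cx", "cy" (pixels), "D" ([k1, k2, p1, p2, k3] as OpenCV has them; the pictures are not rectified), "R" (3x3) and "t" (3): a world point X has camera coordinates R X + t. Camera axes: x right, y down, z forward; pixel columns grow to the right and rows downward; lengths in m; the calibration is good to about 2 mm. A picture is of the moment at which its call begins. There is no depth.
A pose or a line that the arm cannot do raises manip.MotionError and nothing moves.
- job.finish_job(): hands the job in; it is judged then, once.
Trained networks look in the newest picture that a camera, given by its name, has taken for a name from the list of things; names that differ only in an ending like _2 or _b are one class to them, and where a whole thing is asked for, a point or a joint stands for the part that bears it (a point fixed in the world has none). Each returns a list of dicts, best first, with "conf" (0 to 1); they miss things now and then, are a little off and sometimes report something else, mostly with a low value. They report only what shows in the picture. A call takes as long as a camera call. They do not tell look-alikes from the thing itself.
- imaging.boxes_of(thing, camera): "xyz" ([x, y, z] in m, in the coordinates of the camera as it stood for that picture, good to about 4 mm: the middle of the surface that is visible of it).
- imaging.landmark_of(thing, camera): "xyz" ([x, y, z] in m, in the coordinates of the camera as it stood for that picture, good to about 4 mm: a listed point, or the origin of a listed thing).
The state is a dict: "clock": time; "qpos": joint angles; "joint_velocities": joint speeds; "joint_torque": joint torques, N m; "eef_pos": TCP position; "orientation": TCP orientation; "ft_force": force on the tool from outside, world axes, zero at the start; "wrist_torque": the same for the moment, N m; "grip_width": opening from 0.0 (shut) to 1.0 (fully open); "finger_force": force on a finger pad.
Only numpy, scipy, OpenCV 4.12 (cv2) and the standard library are available. Lean on these libraries where they do the work, as an engineer would, in place of code of your own. Each camera call takes 0.05 s, during which the arm holds its last target. There are 200 camera calls.

## Working session

There is one attempt and no reset: what is moved stays moved. The work goes in short steps, each a Python script; the robot and the scene stay as the last script left them, time stands still between calls to the robot, and variables do not carry over. Pictures are saved under pics/ and viewed, at most 10 in all, crops included, and the job is handed in when it is done.

```bash
mkdir -p pics; ls
cat > h.py <<'E'
import numpy as np, cv2
from plant import manip, fingers, kin, monitor, imaging, job
from scipy.spatial.transform import Rotation as Ro
def down(yaw):
    # tool z down; tool y axis at angle yaw+90deg... x axis at yaw, y = z cross x
    x=np.array([np.cos(yaw),np.sin(yaw),0]); z=np.array([0,0,-1.]); y=np.cross(z,x)
    q=Ro.from_matrix(np.c_[x,y,z]).as_quat(); return [q[3],q[0],q[1],q[2]]
def world(c,p): return c["R"].T@(np.array(p)-np.array(c["t"]).ravel())
def pix(c,X):
    r,_=cv2.Rodrigues(np.array(c["R"])); p,_=cv2.projectPoints(np.array([X],float),r,np.array(c["t"],float),np.array([[c["fx"],0,c["cx"]],[0,c["fy"],c["cy"]],[0,0,1.]]),np.array(c["D"],float)); return p[0,0]
def ray(c,uv,z):
    K=np.array([[c["fx"],0,c["cx"]],[0,c["fy"],c["cy"]],[0,0,1.]])
    n=cv2.undistortPoints(np.array([[uv]],float),K,np.array(c["D"],float))[0,0]
    d=np.array(c["R"]).T@np.array([n[0],n[1],1]); o=world(c,[0,0,0]); return o+d*(z-o[2])/d[2]
def save(c,n): cv2.imwrite("pics/"+n,c["image"][:,:,::-1])
E
python3 - <<'E'
from h import *
np.set_printoptions(precision=3,suppress=True)
for cam in("top","side"):
    c=imaging.capture(cam); save(c,cam+"0.png"); print(cam,world(c,[0,0,0]))
    for n in["ball_center","roll","dish","dish_mid","dish_grip","book","pot","cup","saucer","tape2","marker","eraser"]:
        for d in imaging.landmark_of(n,cam)[:5]:
            w=world(c,d["xyz"]); print(n,round(d["conf"],2),w,pix(c,w).round())
s=monitor.observe();print(s["clock"],s["orientation"],s["grip_width"],manip.pinch_z)
E
```

```text
pics
top [ 0.168 -0.098  1.631]
ball_center 0.68 [ 0.4   -0.355  0.019] [340. 252.]
ball_center 0.51 [ 0.53  -0.521  0.025] [389. 217.]
ball_center 0.45 [ 0.531 -0.404  0.035] [356. 214.]
roll 0.96 [ 0.523 -0.408 -0.002] [355. 218.]
roll 0.62 [0.503 0.048 0.002] [224. 215.]
dish 0.75 [0.503 0.046 0.002] [224. 215.]
dish_mid 0.59 [0.5   0.044 0.003] [224. 216.]
dish_mid 0.32 [ 0.38  -0.286 -0.006] [318. 257.]
dish_grip 0.77 [0.602 0.049 0.016] [225. 186.]
book 0.73 [ 0.556 -0.186 -0.001] [292. 205.]
pot 0.7 [0.508 0.323 0.003] [145. 208.]
cup 0.53 [0.698 0.306 0.   ] [157. 157.]
saucer 0.63 [ 0.679 -0.406 -0.002] [356. 175.]
tape2 0.86 [0.312 0.273 0.002] [153. 265.]
tape2 0.69 [ 0.378 -0.286 -0.004] [318. 257.]
marker 0.69 [ 0.754 -0.18  -0.   ] [293. 151.]
eraser 0.58 [0.504 0.044 0.004] [225. 214.]
eraser 0.5 [ 0.381 -0.283 -0.002] [318. 257.]
side [ 0.398 -0.843  0.527]
ball_center 0.66 [ 0.523 -0.399  0.038] [278. 293.]
ball_center 0.6 [ 0.531 -0.518  0.025] [300. 355.]
ball_center 0.34 [0.598 0.053 0.024] [269. 179.]
roll 0.82 [ 0.524 -0.406  0.002] [279. 309.]
dish 0.73 [ 0.504  0.045 -0.002] [238. 190.]
dish 0.72 [ 0.754 -0.176  0.003] [348. 225.]
dish_mid 0.71 [0.504 0.041 0.005] [238. 189.]
dish_grip 0.98 [0.598 0.051 0.022] [269. 180.]
book 0.97 [ 0.556 -0.178  0.002] [271. 233.]
pot 0.82 [ 0.516  0.326 -0.002] [232. 151.]
cup 0.82 [0.695 0.314 0.001] [281. 149.]
cup 0.7 [0.599 0.053 0.02 ] [269. 180.]
saucer 0.61 [ 0.685 -0.405  0.005] [360. 297.]
tape2 0.74 [0.311 0.272 0.   ] [173. 160.]
marker 0.69 [ 0.754 -0.176  0.002] [348. 226.]
eraser 0.83 [ 0.377 -0.275 -0.002] [197. 270.]
eraser 0.51 [0.599 0.048 0.022] [270. 180.]
1.3 [-0.     0.211  0.977  0.   ] 0.9988462262813677 0.0187
```

View pics/top0.png

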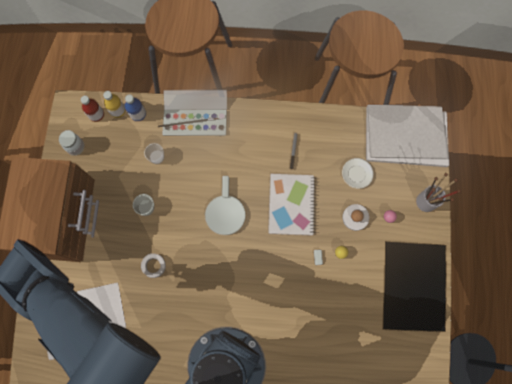

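View pics/side0.png

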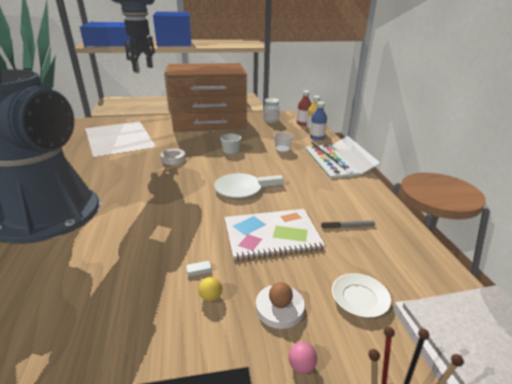

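The candidates in the top picture are a yellow ball (340,252), a pink ball (389,217) and a brown wooden ball on the roll (356,214). In the side picture they are at (209,289), (302,357) and (280,293). I choose the wooden one on the tape roll and will check it in a crop.

Run:
```python
from h import *
np.set_printoptions(precision=3,suppress=True)
s=cv2.imread("pics/side0.png")[240:384,190:340]
cv2.imwrite("pics/crop1.png",cv2.resize(s,None,fx=4,fy=4,interpolation=3))
for cam,z in(("top",.037),("side",.037)):
    c=imaging.capture(cam); im=c["image"]; h=cv2.cvtColor(im,cv2.COLOR_RGB2HSV)
    u0,v0=(356,214) if cam=="top" else (280,293)
    m=np.zeros(h.shape[:2],bool); r=14 if cam=="top" else 16; sl=np.s_[v0-r:v0+r,u0-r:u0+r]
    m[sl]=(h[sl][...,1]>90)&(h[sl][...,0]<20)
    if cam=="top": yy,xx=np.mgrid[:384,:512]; m&=np.hypot(xx-356,yy-215)<10
    v,u=np.nonzero(m); p=((u.min()+u.max())/2,(v.min()+v.max())/2); print(cam,len(u),p,ray(c,p,z),ray(c,(u.mean(),v.mean()),z))
for yaw in np.radians([-180,-90,0,90,180]):
    print(yaw,[None if q is None else q.round(2) for q in [np.array(kin.ik(p,down(yaw))) if kin.ik(p,down(yaw)) is not None else None for p in ([.6,.05,.1],[.556,-.278,.12],[.528,-.403,.2])]])
```

```text
top 101 (np.float64(357.0), np.float64(215.0)) [ 0.526 -0.406  0.037] [ 0.524 -0.406  0.037]
side 672 (np.float64(279.5), np.float64(291.5)) [ 0.525 -0.396  0.037] [ 0.528 -0.39   0.037]
-3.141592653589793 [array([ 0.01,  0.6 ,  1.62, -0.  ,  0.92, -1.56]), array([-0.54,  0.6 ,  1.55, -0.  ,  0.99, -2.11]), array([-0.72,  0.59,  1.36, -0.  ,  1.19, -2.29])]
-1.5707963267948966 [None, array([-0.54,  0.6 ,  1.55, -0.  ,  0.99,  2.6 ]), array([-0.72,  0.59,  1.36, -0.  ,  1.19,  2.42])]
0.0 [array([ 0.01,  0.6 ,  1.62, -0.  ,  0.92,  1.58]), array([-0.54,  0.6 ,  1.55, -0.  ,  0.99,  1.03]), array([-0.72,  0.59,  1.36, -0.  ,  1.19,  0.85])]
1.5707963267948966 [array([ 0.01,  0.6 ,  1.62, -0.  ,  0.92,  0.01]), array([-0.54,  0.6 ,  1.55, -0.  ,  0.99, -0.54]), array([-0.72,  0.59,  1.36, -0.  ,  1.19, -0.72])]
3.141592653589793 [array([ 0.01,  0.6 ,  1.62, -0.  ,  0.92, -1.56]), array([-0.54,  0.6 ,  1.55, -0.  ,  0.99, -2.11]), array([-0.72,  0.59,  1.36, -0.  ,  1.19, -2.29])]
```

View pics/crop1.png

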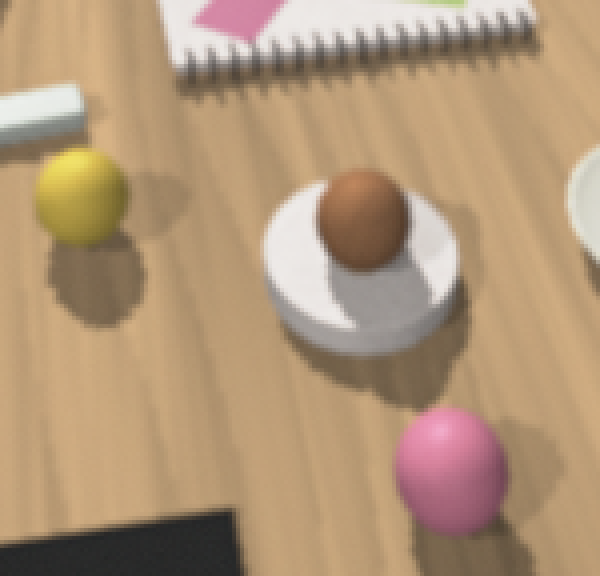

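The crop shows the brown wooden ball at crop (363,220), on the cream roll. The yellow ball at (82,197) and the pink one at (452,470) are decoys. Next I move above it and look with the wrist camera.

Run:
```python
from h import *
np.set_printoptions(precision=3,suppress=True)
manip.reach([.526,-.403,.2],down(np.pi/2))
c=imaging.capture("wrist"); save(c,"w1.png"); print(world(c,[0,0,0]))
for n in("ball_center","roll"):
    for d in imaging.landmark_of(n,"wrist"):
        w=world(c,d["xyz"]); print(n,d["conf"],w,pix(c,w))
h=cv2.cvtColor(c["image"],cv2.COLOR_RGB2HSV); p=pix(c,[.526,-.403,.037]); print("exp",p)
s=monitor.observe();print(s["clock"],s["eef_pos"],s["qpos"])
```

```text
[ 0.526 -0.335  0.342]
ball_center 0.79 [ 0.536 -0.524  0.019] [259.931 285.279]
ball_center 0.74 [ 0.524 -0.401  0.037] [248.561 173.81 ]
ball_center 0.72 [ 0.397 -0.362  0.024] [107.071 128.056]
roll 0.91 [ 0.523 -0.407 -0.006] [247.907 170.457]
exp [250.417 175.574]
4.875 [ 0.526 -0.403  0.2  ] [-0.723  0.586  1.364  0.     1.192 -0.724]
```

View pics/w1.png

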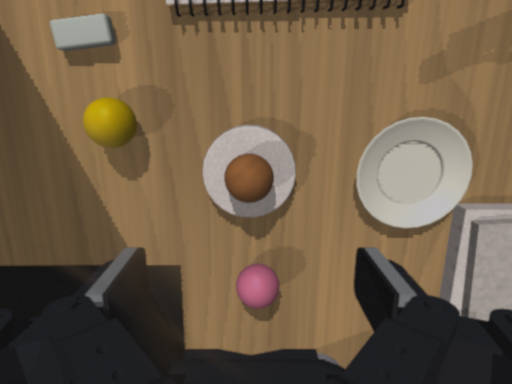

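The ball is centred at about (249,178) on the roll at (249,170). I refine it by colour, grasp it, and carry it to a view above the dish.

Run:
```python
from h import *
np.set_printoptions(precision=3,suppress=True)
c=imaging.capture("wrist"); h=cv2.cvtColor(c["image"],cv2.COLOR_RGB2HSV)
yy,xx=np.mgrid[:384,:512]
m=(np.hypot(xx-249,yy-177)<38)&(h[...,1]>110)
v,u=np.nonzero(m); p=((u.min()+u.max())/2,(v.min()+v.max())/2); b=ray(c,p,.037); print(len(u),np.ptp(u),np.ptp(v),p,b)
b2=np.array([.525,-.403]); assert np.linalg.norm(b[:2]-b2)<.008
x,y=b[:2]
manip.move_linear([x,y,.06],.12)
print(manip.move_linear([x,y,.022],.05,f_stop=8))
fingers.clamp(25); s=monitor.observe(); print(s["grip_width"]*85,s["finger_force"],s["eef_pos"],s["clock"])
manip.move_linear([x,y,.15],.1)
s=monitor.observe(); print(s["grip_width"]*85,s["finger_force"])
manip.reach([.502,.047,.2],down(np.pi/2))
c=imaging.capture("wrist"); save(c,"w2.png")
for n in("dish","dish_mid","dish_grip","ball_center"):
    for d in imaging.landmark_of(n,"wrist"):
        w=world(c,d["xyz"]); print(n,d["conf"],w,pix(c,w))
print(monitor.observe()["clock"])
```

```text
1745 46 46 (np.float64(249.0), np.float64(177.0)) [ 0.525 -0.405  0.037]
False
42.97472056766391 25.07001757621765 [ 0.525 -0.405  0.022] 7.6167
43.004595685455136 25.475969910621643
dish 0.65 [ 0.499  0.042 -0.   ] [247.769 171.103]
dish 0.38 [0.597 0.047 0.015] [349.302 169.262]
dish_mid 0.83 [0.503 0.046 0.003] [251.749 167.401]
dish_grip 0.77 [0.597 0.049 0.017] [349.648 167.949]
ball_center 0.63 [0.503 0.046 0.218] [254.224 273.834]
10.9667
```

View pics/w2.png

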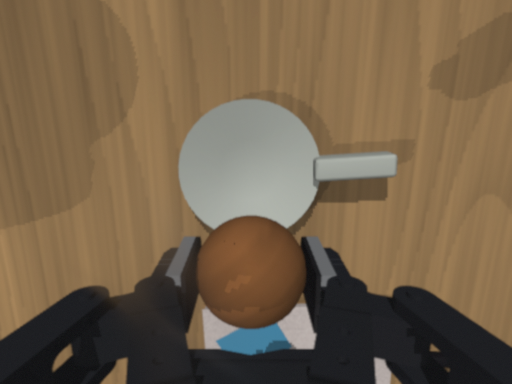

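The picture shows the dish centred at about (249,169), the handle running from (315,169) to (396,165), and the ball held between the pads.

Run:
```python
from h import *
np.set_printoptions(precision=3,suppress=True)
c=imaging.capture("wrist"); im=c["image"]; h=cv2.cvtColor(im,cv2.COLOR_RGB2HSV)
g=((h[...,1]<45)&(h[...,2]>100)).astype(np.uint8); g[212:]=0
n,l,st,_=cv2.connectedComponentsWithStats(g); k=1+np.argmax(st[1:,4]); print(st[k])
v,u=np.nonzero(l==k)
# rim: circle fit on left/top contour points
pts=[]
for r in range(105,205,2):
    a=u[v==r]
    pts.append(ray(c,(a.min(),r),.0176)[:2])
    if r<145 or r>190: pts.append(ray(c,(a.max(),r),.0176)[:2])
pts=np.array(pts)
A=np.c_[2*pts,np.ones(len(pts))]; s=np.linalg.lstsq(A,(pts**2).sum(1),rcond=None)[0]
cen=s[:2]; print("rim",cen,np.sqrt(s[2]+cen@cen))
mid=[]
for q in range(328,392,2):
    a=v[(u==q)&(v<195)&(v>140)]; mid.append(ray(c,(q,(a.min()+a.max())/2),.029)[:2])
mid=np.array(mid); pf=np.polyfit(mid[:,0],mid[:,1],1); print("yaw",np.degrees(np.arctan(pf[0])),"y at .6",np.polyval(pf,.6),"at cen",np.polyval(pf,cen[0]))
hx=u[(v>155)&(v<175)].max(); print("end",hx,ray(c,(hx,165),.029))
# book direction & centre from top
t=imaging.capture("top")
for d in imaging.landmark_of("book","top")[:1]: print(world(t,d["xyz"]))
```

```text
[  179    99   219   113 15357]
rim [0.501 0.045] 0.06744851665216453
yaw 3.222678236975766 y at .6 0.053334426042417074 at cen 0.04774986472700386
end 397 [0.636 0.054 0.029]
[ 0.557 -0.184 -0.006]
```

Run:
```python
from h import *
np.set_printoptions(precision=3,suppress=True)
x,y=.5012,.046; q=down(np.pi+.05)
manip.reach([x,y,.15],q)
manip.move_linear([x,y,.05],.1)
print(manip.move_linear([x,y,.0145],.03,f_stop=4))
print(monitor.observe()["eef_pos"])
fingers.release(); manip.pause(.3)
manip.move_linear([x,y,.13],.08)
manip.reach([x+.02,y,.2],q)
c=imaging.capture("wrist"); save(c,"w3.png")
for n in("dish_mid","dish_grip","ball_center"):
    for d in imaging.landmark_of(n,"wrist")[:2]:
        w=world(c,d["xyz"]); print(n,d["conf"],w,pix(c,w))
print(monitor.observe()["clock"])
```

```text
False
[0.501 0.046 0.015]
dish_grip 0.89 [0.6   0.049 0.016] [250.054 245.06 ]
dish_grip 0.15 [ 0.553 -0.181  0.004] [ 21.383 187.479]
18.0167
```

View pics/w3.png

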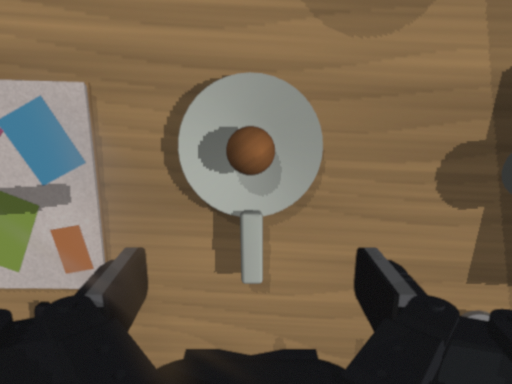

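The ball sits near the dish's middle, at (250,150) against a rim centre of about (250,145). I check both by ray, and the book's direction too.

Run:
```python
from h import *
np.set_printoptions(precision=4,suppress=True)
c=imaging.capture("wrist"); h=cv2.cvtColor(c["image"],cv2.COLOR_RGB2HSV)
yy,xx=np.mgrid[:384,:512]
m=(np.hypot(xx-250,yy-150)<35)&(h[...,1]>110)
v,u=np.nonzero(m); p=((u.min()+u.max())/2,(v.min()+v.max())/2); print("ball",np.ptp(u),np.ptp(v),ray(c,p,.0285))
m=(np.hypot(xx-250,yy-145)<82)&((h[...,1]<45)&(h[...,2]>100)); v,u=np.nonzero(m)
pts=[]
for r in range(82,205,2):
    a=u[v==r]; pts+= [ray(c,(a.min(),r),.0176)[:2],ray(c,(a.max(),r),.0176)[:2]]
pts=np.array(pts); s=np.linalg.lstsq(np.c_[2*pts,np.ones(len(pts))],(pts**2).sum(1),rcond=None)[0]
print("rim",s[:2],np.sqrt(s[2]+s[:2]@s[:2]))
a=ray(c,(251.5,215),.029);b=ray(c,(252.5,282),.029);print("handle",a,b,np.degrees(np.arctan2(*(b-a)[1::-1])))
a=ray(c,(104,286),.012);b=ray(c,(84,84),.012);print("book edge",a,b,np.degrees(np.arctan2(*(a-b)[1::-1])))
a=ray(c,(0,80),.012);b=ray(c,(80,81),.012);print("book top edge",a,b,np.degrees(np.arctan2(*(b-a)[1::-1])))
t=imaging.capture("top"); save(t,"t2.png")
for p in((270,176),(269,234),(314,176),(315,235)): print(ray(t,p,.012))
```

```text
ball 46 46 [0.4998 0.0445 0.0285]
rim [0.5006 0.0443] 0.06762352551979582
handle [0.5598 0.049  0.029 ] [0.6307 0.0536 0.029 ] 3.7387925774110187
book edge [ 0.6524 -0.1023  0.012 ] [ 0.4488 -0.1075  0.012 ] 1.461716848598685
book top edge [ 0.4499 -0.1806  0.012 ] [ 0.4465 -0.1108  0.012 ] 92.83205688280613
[ 0.6496 -0.103   0.012 ]
[ 0.445  -0.1126  0.012 ]
[ 0.6603 -0.2565  0.012 ]
[ 0.452  -0.2688  0.012 ]
```

The ball is within 1 mm of the middle. Dish yaw is 3.4°, book yaw about 2°, and the book's centre is about (0.553,-0.180). Now I grip the handle and lift.

```bash
python3 - <<'E'
from h import *
np.set_printoptions(precision=4,suppress=True)
x,y=.598,.0512; q=down(np.pi+.06)
manip.reach([x,y,.12],q)
print(manip.move_linear([x,y,.004],.06,f_stop=8))
fingers.clamp(100); s=monitor.observe(); print(s["grip_width"]*85,s["finger_force"],s["eef_pos"],s["ft_force"],s["wrist_torque"])
manip.pause(.3)
manip.move_linear([x,y,.05],.025); manip.pause(.3)
c=imaging.capture("wrist"); save(c,"w4.png"); sd=imaging.capture("side"); 
cv2.imwrite("pics/s4.png",cv2.resize(sd["image"][100:220,180:340,::-1],None,fx=4,fy=4,interpolation=3))
s=monitor.observe(); print(s["clock"],s["ft_force"],s["finger_force"])
E
python3 -c "
import cv2,numpy as np
a=cv2.imread('pics/w4.png');b=cv2.imread('pics/s4.png');b=cv2.resize(b,(512,384)); s=np.hstack([a,b]);cv2.imwrite('pics/ws4.png',cv2.resize(s,(800,300)))"
```

```text
False
20.20121169052223 97.6193118095398 [0.598  0.0511 0.0042] [-1.281  -0.5503  2.8535] [-0.0745  0.2596  0.0505]
24.0167 [-0.331   0.05   -1.6475] 97.94432044029236
```

View pics/ws4.png

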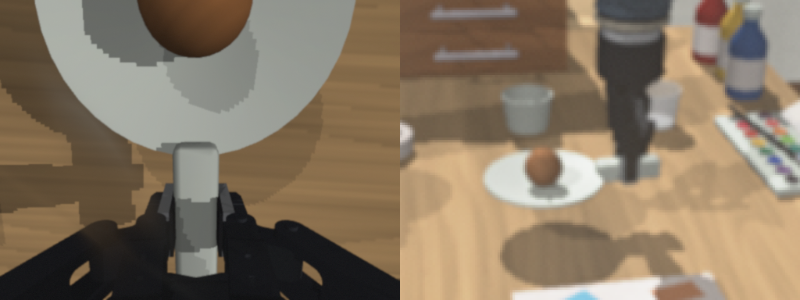

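The dish is lifted about 45 mm and level, with the ball in its middle (right panel, ball at (543,167)). I raise it and swing slowly.

Run:
```python
from h import *
np.set_printoptions(precision=4,suppress=True)
manip.move_linear([.598,.0512,.118],.035); manip.pause(.2)
manip.move_linear([.5564,-.278,.118],.04,frame=down(np.pi+.06-1.595)); manip.pause(1)
s=monitor.observe(); print(s["clock"],s["eef_pos"],s["finger_force"],s["qpos"])
sd=imaging.capture("side"); save(sd,"s5.png"); t=imaging.capture("top"); save(t,"t5.png")
for cam,c in(("side",sd),("top",t)):
    for n in("dish_mid","dish_grip","ball_center","book"):
        for d in imaging.landmark_of(n,cam)[:3]: print(cam,n,round(d["conf"],2),world(c,d["xyz"]))
a=cv2.resize(sd["image"][120:340,170:400],(460,440)); b=cv2.resize(t["image"][150:280,250:380],(440,440))
cv2.imwrite("pics/st5.png",cv2.resize(np.hstack([a,b])[:,:,::-1],(800,391)))
```

```text
35.75 [ 0.5564 -0.278   0.118 ] 98.02176117897034 [-0.5382  0.6071  1.5497  0.      0.9848 -0.574 ]
side dish_mid 0.58 [ 0.5569 -0.1812  0.1184]
side dish_grip 0.62 [ 0.5559 -0.2766  0.1344]
side ball_center 0.65 [ 0.5304 -0.5204  0.0223]
side ball_center 0.62 [ 0.3982 -0.3555  0.0231]
side ball_center 0.51 [ 0.5232 -0.407   0.0029]
side book 0.91 [ 0.5594 -0.1797  0.0011]
top dish_mid 0.63 [ 0.5533 -0.1806  0.1168]
top ball_center 0.54 [ 0.4007 -0.3556  0.0196]
top ball_center 0.51 [ 0.5296 -0.5225  0.026 ]
top ball_center 0.36 [ 0.5585 -0.1821  0.1378]
```

View pics/st5.png

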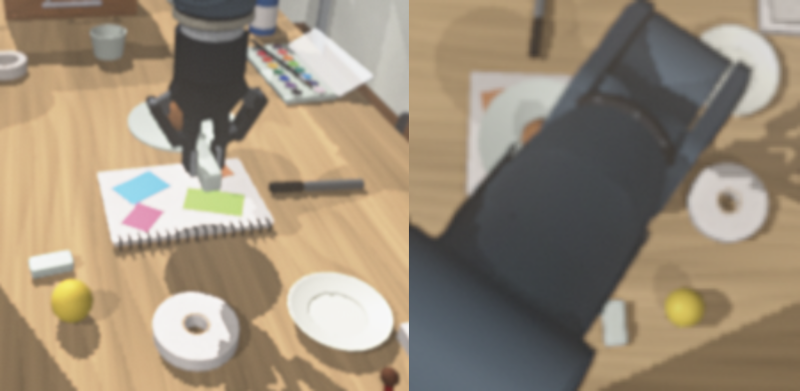

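The dish is held over the book with its handle across the spiral. The ball shows in it at (535,130) in the right panel. One wrist check of the ball against the earlier view, then I hand in.

Run:
```python
from h import *
def bb(im):
    h=cv2.cvtColor(im,cv2.COLOR_RGB2HSV); m=(h[...,1]>110)&(h[...,0]<20); m[90:]=0; m[:,:140]=0; m[:,360:]=0
    n,l,st,_=cv2.connectedComponentsWithStats(m.astype(np.uint8)); return st[1+np.argmax(st[1:,4])]
c=imaging.capture("wrist")
r0=bb(cv2.imread("pics/w4.png")[:,:,::-1]); r=bb(c["image"]); print(r0,r)
if abs(r-r0)[:4].max()<12: print(job.finish_job(), monitor.observe()["clock"])
```

```text
[ 177    0  146   73 8024] [ 177    0  145   73 8005]
the job is handed in; nothing more can be done
the job is handed in; nothing more can be done
```

The job is handed in: the dish is held by its handle, level and still, about 10 cm above the middle of the book, with its handle square across the spiral and the loose ball still in its middle; the judge's verdict was not shown.

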